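# Steady the riser in the pull-out basket and load it

### The arm

A 6-joint arm with a two-finger parallel gripper is mounted at the origin on the work surface. World frame = base frame: x ahead of the robot, y to its left, z up, the work surface at z = 0. Lengths are in mm, angles in rad, forces in N, time in s.
With the tool pointing down it reaches from about 350 to 950 mm from the base axis. Payload 17.4 kg.
Tool frame: the origin (TCP) lies midway between the tips of the shut fingers; the grasp point (between the pads) lies 19 mm behind it; z points along the fingers, y is the direction in which the jaws open and shut (so a half turn about z gives the same grasp; the last joint's range is limited). The gripper opens to 93 mm and grips with 3 to 60 N. Pads are 15 mm wide; open, the fingers measure 128 mm over their backs; the gripper's body (75 mm by 188 mm) begins 65 mm behind the grasp point.
Start: joints at [1.066, 0.116, 1.442, -0, 1.584, -0.038], TCP at [303.779, 602.786, 218.646] pointing down, gripper open.
Joint ranges: [-2.83, 2.83], [-0.83, 2.19], [0.07, 2.5], [-1.14, 4.28], [0.01, 3], [-2.97, 2.97]. Speed limits (rad/s): [1.89, 1.89, 2.22, 3.14, 3.14, 3.14].

### API

Orientations are given as a unit quaternion [w, x, y, z].
In Python, from station import r gives the robot as it stands.
- The arm moves only by the tool play_rows, never from a script. Its argument "plan" is a list of rows, each a list of 4 numbers: the shift along the tool's x, y, z each as a share of 2 cm, from -1 to 1, then the turn about the tool's z as a share of 6 degrees, from -1 to 1. In form: [[tx, ty, tz, twist], ...]. A call has 1 to 10 rows; each row shifts and turns the pose as measured when the row begins, along the tool's axes as they then stand; what a row does not reach is not made up. A row lasts 1/10 s, in which the tool goes at most 50 mm and 8.59 degrees, less where a joint would pass 70% of its speed; a pose out of reach is approached as far as the arm can. A call with a number of a shift or a turn outside -1 to 1 is refused whole. A call with a gripper value outside its range is refused whole. "jaw" is the closure, from 0 (fully open) to 1 (shut), set as the call begins (left out, the last holds). The fingers move at their own pace and stop on an object; "force" is the grip in N (left out, the last holds). Time passes only in rows, so rows that do not move let the fingers close. It gives the time, the measured TCP pose, the force and the opening at its end, in the units of the state.
- r.observe(): the state, without advancing time (a new reading comes with each control period).
- r.get_image(name): name is "scene" or "top" or "wrist"; returns the picture (420x560x3 uint8, red, green, blue); there is no depth.
- r.camera_params(name): a dict with "fov_y" (degrees; the focal length in pixels is half the picture's height over the tangent of half this angle, whatever the lens; pixels are square), "cx", "cy" (the principal point, pixels), "world_from_camera" (4x4, takes a point from camera to world coordinates). Camera axes: x right, y down, z forward; pixel columns grow to the right and rows downward; lengths in mm; the calibration is good to about 2 mm. A picture is of the moment at which its call begins: read the wrist's pose just before it. camera_params takes no time and is no camera call; for the wrist camera it gives the pose at the moment of the call.
- r.close_job(): hands the job in, once; it reports no verdict.
The state is a dict: "t": time; "qpos": joint angles; "dq": joint speeds; "tau": joint torques, N m; "tool_pos": TCP position; "tcp_rot": TCP orientation; "ft_force": force on the tool from outside, world axes, zero at the start; "wrist_torque": the same for the moment, N m; "grip_width": finger opening in mm.
Only numpy, scipy, OpenCV 4.12 (cv2) and the standard library are available. Lean on these libraries where they do the work, as an engineer would, in place of code of your own. Each camera call takes 0.05 s, during which the arm holds its last target.

### The job

The round wooden riser in the pull-out basket is rocking on two of its feet. Turn it where it stands on its grey dish, without carrying it off, until all four feet have dropped home and it stands level without rocking, and let go of it; then stand the orange-topped tub upright on its deck. Do not tip the tub over on the way, and leave the other tubs, the ramekins, the brush and the skewer where they are.

Things in the scene. Friction and masses are not known exactly. Their poses are not given: they have to be found in the camera images.
- basket: Pull-out steel basket, fixed. Floor sheet 360 mm (x) by 720 mm (y); its top face, on which everything stands, is 10 mm above the origin (centre of the underside). Wire sides 45 mm high with runners outside.
- dish: Fixed plain grey round dish under the riser, 150 mm across, floor 5 mm thick, rim 4 mm thick and 15 mm high; origin at the centre of its underside, z up; its yaw tells nothing. On its floor, concentric and hidden under the riser, lies a fixed raised ring track: mean radius 55 mm, 26 mm wide, 7 mm high, flat top, broken by two gaps about 28 mm wide opposite each other.
- dish_top (a point): Centre of the dish's inner floor, 5 mm above its origin. The direction of the gaps differs every time, is not reported and must be felt: the riser's long feet start 0.45 to 2.69 rad from them. A half turn of the riser is equivalent, so either sense of turning reaches the gaps within 2.69 rad, and one of the two within 1.57 rad.
- riser: Loose round wooden riser, about 0.45 kg: a deck 150 mm across (underside 46 mm, top 54 mm above the origin) on four legs 55 mm from the axis. Origin on the axis level with the bottom of the long feet, z up through the deck; +x and -x point to the long legs, +y and -y to the short ones. When seated its origin is 5 mm above the dish's origin and it is level; otherwise about 12 mm.
- riser_long_foot (a point): Bottom of the long foot on +x (another on -x); rounded, 12 mm across. While the long feet stand on the track the riser rocks about its x axis and, when free, leans 0.13 to 0.25 rad. With them within about 0.14 rad of the gaps, and the riser centred on the dish, they drop 7 mm between the ends of the track onto the dish.
- riser_short_foot (a point): Bottom of the short foot on +y (another on -y), 7 mm shorter than the long ones; the short feet land on the track top when the long ones drop into the gaps, and the riser then stands level on all four.
- riser_deck (a point): Centre of the deck's top, 54 mm above the riser's origin. The flat deck is free for a tub on either side (+y or -y) of the grip, best centred 40 mm from the axis.
- riser_grip (a point): Point on the riser's axis inside its upright black grip, 30 mm above the deck's top (84 mm above the riser's origin). The grip is 46 mm along the riser's x, 16 mm thick along y, and rises 45 mm above the deck; pinch it across y. Gripping it so pulls the leaning riser nearly level. Axes as the riser's.
- tub_orange: Loose closed square tub, white with an orange flip top shut; 50 mm square body, 52 mm square top, 50 mm tall, about 0.15 kg. Origin at the centre of the underside, z up, x and y along its sides. In one of three places in a row along x.
- tub_blue: Same tub with a blue top, to be left alone.
- tub_green: Same tub with a green top, to be left alone.
- ramekin_a: White ceramic ramekin, 76 mm across, 45 mm tall, origin under its centre; leave alone.
- ramekin_b: Blue ceramic ramekin, 76 mm across, 45 mm tall, origin under its centre; leave alone.
- brush: Red silicone brush with a rigid grey handle, about 200 mm long along its x, 10 mm high, lying flat; leave alone.
- skewer: Short stainless skewer with a square eye, 175 mm long along its x, 5 mm thick, lying flat; leave alone.
Not all that is in view belongs to the job. What is shaped like the tub_orange but red or yellow is not meant.

How it is judged:
By the outcome, as a careful person would: the job done as asked, in the order asked, and still so for the second after the job is handed in, with the robot touching nothing.
It also fails if it takes over 72 s, if anything falls off the work surface, if the arm or the gripper's body presses on something with over 40 N, if the wrist force passes 120 N, or if a joint passes its speed limit or range.

## Working session

There is one attempt and no reset: what is moved stays moved. The work goes in short steps, Python scripts to look and compute and a tool call to move; the robot and the scene stay as the last step left them, time stands still between calls to the robot, and variables do not carry over. Pictures are saved under pics/ and viewed, and the job is handed in when it is done.

Besides the shell and the picture viewer there is one more tool, called after ">>>" by a JSON object that holds its "op" and its "data". play_rows: Moves the arm, as the interface text tells. Its arguments: {"type":"object","properties":{"plan":{"type":"array"},"jaw":{"type":"number"},"force":{"type":"number"}},"required":["plan"]}

```bash
ls; mkdir -p pics; python3 - <<'E'
from station import r
import cv2
o=r.observe()
print({k:(v if not hasattr(v,'round') else v) for k,v in o.items()})
for n in ["scene","top","wrist"]:
    p=r.camera_params(n); print(n,p)
    im=r.get_image(n); cv2.imwrite(f"pics/{n}0.png",im[:,:,::-1])
E
```

```text
pics
{'t': 0.0, 'qpos': array([ 1.06623493e+00,  1.16481025e-01,  1.44229750e+00,  8.88734746e-06,
        1.58400175e+00, -3.78440102e-02]), 'dq': array([ 0.00159171, -0.00063642, -0.00024554,  0.002177  ,  0.00079387,
       -0.0014808 ]), 'tau': array([ 6.71429680e-04, -7.21287918e+01, -6.22603726e+01,  7.80968391e-02,
        2.37992650e-02, -1.10155015e-04]), 'tool_pos': array([303.64762319, 602.60148935, 217.8885124 ]), 'tcp_rot': array([-1.63356788e-04,  2.31246383e-01,  9.72895040e-01, -5.70915172e-04]), 'ft_force': array([ 0.29423133, -0.14921806,  0.23212866]), 'wrist_torque': array([-0.0237754 ,  0.04507201,  0.03349915]), 'grip_width': 92.92459276536373}
scene {'fov_y': 51.919255927339904, 'cx': 283.1591087169837, 'cy': 211.69061367698035, 'world_from_camera': array([[ 8.39460103e-01,  4.49446465e-01, -3.05458035e-01,
         8.41686635e+02],
       [ 5.43307738e-01, -6.82653394e-01,  4.88672739e-01,
        -5.12047125e+02],
       [ 1.11102710e-02, -5.76178982e-01, -8.17248030e-01,
         8.52902475e+02],
       [ 0.00000000e+00,  0.00000000e+00,  0.00000000e+00,
   
[... 221 characters left out ...]
 [-9.99951096e-01, -9.86880995e-03, -6.42650049e-04,
        -4.74120776e+01],
       [ 2.61887960e-03, -2.01573971e-01, -9.79469793e-01,
         1.44623378e+03],
       [ 0.00000000e+00,  0.00000000e+00,  0.00000000e+00,
         1.00000000e+00]])}
wrist {'fov_y': 67.64329665425778, 'cx': 280.17579741671153, 'cy': 207.51718437931225, 'world_from_camera': array([[ 4.50879645e-01,  8.64795397e-01,  2.20989744e-01,
         2.42859192e+02],
       [ 8.92584355e-01, -4.36607540e-01, -1.12547877e-01,
         6.33575980e+02],
       [-8.45096958e-04,  2.47997535e-01, -9.68760295e-01,
         3.83688469e+02],
       [ 0.00000000e+00,  0.00000000e+00,  0.00000000e+00,
         1.00000000e+00]])}
```

View pics/scene0.png

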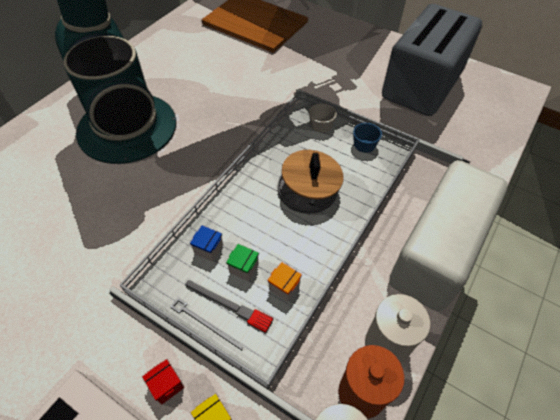

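View pics/top0.png

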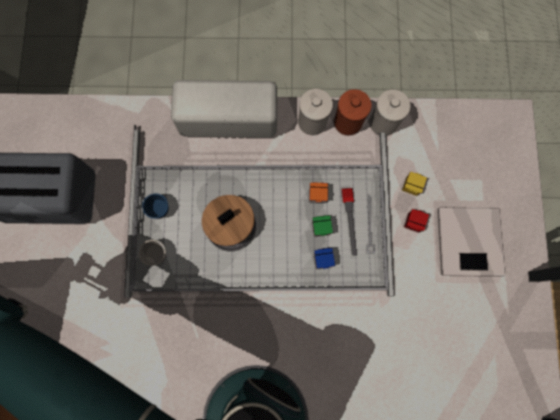

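View pics/wrist0.png

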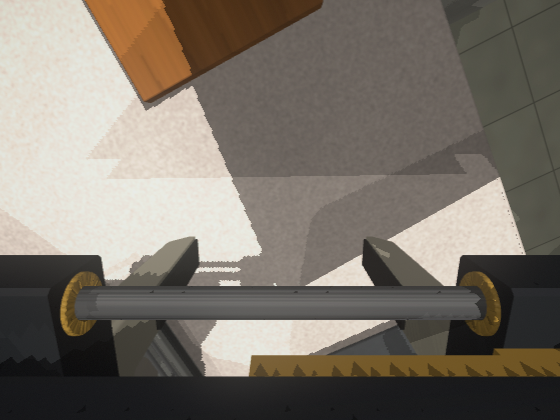

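The scene view shows the leaning riser at (312,175), with blue, green and orange tubs in a row and orange at (285,279). The top view shows the riser at (229,220), its grip at (229,216) and the orange tub at (319,192). Next I'll triangulate these points.

```bash
cat > h.py <<'E'
import numpy as np, cv2
from scipy.spatial.transform import Rotation as R
def K(p,h=420):
    f=h/2/np.tan(np.radians(p['fov_y'])/2); return f,p['cx'],p['cy']
def ray(p,uv):
    f,cx,cy=K(p); W=np.array(p['world_from_camera'])
    d=W[:3,:3]@np.array([(uv[0]-cx)/f,(uv[1]-cy)/f,1.]); return W[:3,3],d/np.linalg.norm(d)
def onz(p,uv,z):
    o,d=ray(p,uv); return o+d*(z-o[2])/d[2]
def tri(p1,u1,p2,u2):
    o1,d1=ray(p1,u1);o2,d2=ray(p2,u2)
    s=np.linalg.lstsq(np.c_[d1,-d2],o2-o1,rcond=None)[0]
    a=o1+s[0]*d1;b=o2+s[1]*d2; return (a+b)/2,np.linalg.norm(a-b)
def proj(p,X):
    f,cx,cy=K(p);W=np.array(p['world_from_camera']);c=W[:3,:3].T@(np.array(X)-W[:3,3]); return np.array([f*c[0]/c[2]+cx,f*c[1]/c[2]+cy])
def rot(o):
    q=o['tcp_rot']; return R.from_quat([q[1],q[2],q[3],q[0]])
def hsv(im): return cv2.cvtColor(im,cv2.COLOR_RGB2HSV)
def blobs(m,amin=20):
    n,l,s,c=cv2.connectedComponentsWithStats(m.astype(np.uint8)); return [(c[i].round(1).tolist(),int(s[i,4]),s[i,:4].tolist()) for i in range(1,n) if s[i,4]>=amin]
E
python3 - <<'E'
from station import r
from h import *
ims={n:cv2.imread(f"pics/{n}0.png")[:,:,::-1].copy() for n in ["scene","top"]}
P={n:r.camera_params(n) for n in ims}
for n,im in ims.items():
    H=hsv(im)
    h,s,v=H[...,0],H[...,1],H[...,2]
    print(n,"orange",blobs((h>=8)&(h<=16)&(s>190)&(v>120)))
    print(n,"blue",blobs((h>105)&(h<125)&(s>170)&(v>60)))
    print(n,"green",blobs((h>45)&(h<75)&(s>150)&(v>60)))
    print(n,"black",blobs((v<25)))
for n,(x0,y0,x1,y1) in {"scene":(270,140,360,215),"top":(195,185,265,260)}.items():
    cv2.imwrite(f"pics/{n}c.png",cv2.resize(ims[n][y0:y1,x0:x1,::-1],None,fx=7,fy=7,interpolation=cv2.INTER_CUBIC))
E
```

```text
scene orange [([241.7, 27.0], 1067, [203, 8, 79, 40]), ([284.4, 283.7], 91, [268, 269, 33, 24]), ([374.9, 374.4], 2426, [347, 346, 56, 58])]
scene blue [([205.8, 238.9], 478, [191, 226, 30, 26])]
scene green [([242.3, 258.1], 511, [227, 245, 31, 27])]
scene black [([84.7, 11.7], 939, [58, 0, 50, 27]), ([428.8, 27.0], 225, [414, 10, 31, 35]), ([450.0, 34.3], 244, [435, 16, 31, 37]), ([100.1, 31.5], 79, [84, 25, 27, 11]), ([93.9, 58.0], 1463, [67, 37, 64, 39]), ([130.5, 75.5], 372, [109, 59, 38, 31]), ([84.7, 86.4], 258, [70, 77, 39, 32]), ([122.3, 111.0], 2077, [94, 88, 58, 47]), ([144.0, 142.0], 290, [125, 119, 32, 41]), ([114.8, 141.7], 48, [103, 139, 21, 7]), ([314.3, 166.6], 154, [310, 154, 10, 25]), ([59.4, 411.9], 425, [41, 399, 36, 21])]
top orange [([318.6, 191.8], 244, [311, 184, 16, 17])]
top blue [([324.3, 257.7], 285, [316, 249, 18, 18])]
top green [([322.2, 225.0], 255, [314, 217, 18, 17])]
top black [([80.8, 183.2], 519, [71, 159, 23, 54]), ([27.8, 169.7], 321, [0, 167, 59, 7]), ([27.1, 191.9], 306, [0, 189, 57, 7]), ([148.4, 204.1], 74, [145, 198, 8, 14]), ([226.1, 216.5], 108, [219, 210, 15, 14]), ([473.5, 261.0], 362, [461, 254, 26, 15]), ([545.7, 274.2], 284, [530, 267, 30, 13]), ([70.4, 359.5], 2961, [0, 296, 150, 122]), ([272.6, 393.8], 1569, [228, 369, 77, 51]), ([252.8, 414.3], 419, [229, 407, 48, 13]), ([157.4, 415.3], 174, [147, 408, 26, 12])]
```

```bash
python3 - <<'E'
import cv2,numpy as np
a=cv2.imread("pics/scenec.png");b=cv2.imread("pics/topc.png")
h=max(a.shape[0],b.shape[0]);z=np.zeros((h,a.shape[1]+b.shape[1],3),np.uint8)
z[:a.shape[0],:a.shape[1]]=a;z[:b.shape[0],a.shape[1]:]=b
z=cv2.resize(z,(800,int(800*h/z.shape[1])));cv2.imwrite("pics/crop0.png",z)
E
```

```text
(no output)
```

View pics/crop0.png

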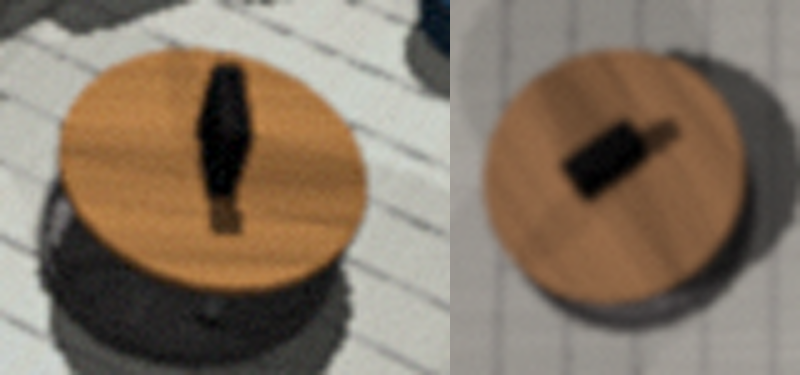

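```bash
python3 - <<'E'
from station import r
from h import *
ims={n:cv2.imread(f"pics/{n}0.png")[:,:,::-1].copy() for n in ["scene","top"]}
P={n:r.camera_params(n) for n in ims}
rng={"scene":(275,140,350,200),"top":(200,190,258,250)}
el={}
for n,im in ims.items():
    H=hsv(im);h,s,v=H[...,0],H[...,1],H[...,2]
    m=((h>=5)&(h<=20)&(s>110)&(v>50)).astype(np.uint8)
    x0,y0,x1,y1=rng[n]; mm=np.zeros_like(m);mm[y0:y1,x0:x1]=m[y0:y1,x0:x1]
    c=max(cv2.findContours(mm,0,1)[0],key=cv2.contourArea)
    e=cv2.fitEllipse(cv2.convexHull(c));el[n]=e;print(n,e)
    bm=(v<30).astype(np.uint8);mm=np.zeros_like(m);mm[y0:y1,x0:x1]=bm[y0:y1,x0:x1]
    c=max(cv2.findContours(mm,0,1)[0],key=cv2.contourArea)
    print(n,'grip',cv2.minAreaRect(c))
print("deck ctr",tri(P["scene"],el["scene"][0],P["top"],el["top"][0]))
print("orange",tri(P["scene"],(285,278),P["top"],(318.6,191.8)))
print("blue",tri(P["scene"],(206,239),P["top"],(324.3,257.7)))
print("green",tri(P["scene"],(242.3,258),P["top"],(322.2,225)))
for nm,s,t in [("grip",(314,160),(224,217))]: print(nm,tri(P["scene"],s,P["top"],t))
for nm,uv in dict(o=(318.6,191.8),b=(324.3,257.7),g=(322.2,225)).items(): print(nm,onz(P["top"],uv,55))
E
```

```text
scene ((311.9371337890625, 174.15997314453125), (47.5369873046875, 62.05732727050781), 106.01239776611328)
scene grip ((314.5, 166.0), (24.0, 9.0), 90.0)
top ((227.96888732910156, 220.0369873046875), (49.46016311645508, 51.71721649169922), 64.7643051147461)
top grip ((226.15382385253906, 216.23074340820312), (7.765803337097168, 14.976905822753906), 56.3099365234375)
deck ctr (array([545.41209014,  85.19271081,  68.28182239]), np.float64(2.522493789577116))
orange (array([ 634.72250648, -172.87390406,   53.32041259]), np.float64(4.335009589103842))
blue (array([ 442.45244946, -187.92187529,   54.50394784]), np.float64(2.1125743173800657))
green (array([ 535.84877348, -182.94554464,   55.14486194]), np.float64(1.9567255994383725))
grip (array([544.81520418,  91.5465849 , 112.16846373]), np.float64(0.7398161275452129))
o [ 632.7027917 -174.2056736   55.       ]
b [ 441.72215884 -188.68457449   55.        ]
g [ 535.20899686 -183.6781899    55.        ]
```

>>> {"op": "play_rows", "data": {"plan": [[-0.97, -0.78, -0.4, 0], [-0.97, -0.78, -0.4, 0], [-0.97, -0.78, -0.4, 0], [-0.97, -0.78, -0.4, 0], [-0.97, -0.78, -0.4, 0], [-0.97, -0.78, 0, 0], [-0.97, -0.78, 0, 0], [-0.97, -0.78, 0, 0], [-0.97, -0.78, 0, 0], [-0.97, -0.78, 0, 0]], "jaw": 0.35, "force": 20}}

```text
t: 1.15
tool_pos: [408.3, 369.0, 256.6]
tcp_rot: [-0.001, 0.229, 0.973, -0.003]
ft_force: [-0.1, 0.5, 0.8]
grip_width: 60.2
```

>>> {"op": "play_rows", "data": {"plan": [[-1, -0.8, 0, 0], [-1, -0.8, 0, 0], [-1, -0.8, 0, 0], [-1, -0.8, 0, 0], [-1, -0.8, 0, 0], [-1, -0.8, 0, 0], [-1, -0.8, 0, 0], [-1, -0.8, 0, 0], [-1, -0.8, 0, 0], [-1, -0.8, 0, 0]]}}

```text
t: 2.15
tool_pos: [518.3, 126.0, 255.9]
tcp_rot: [-0.002, 0.229, 0.973, -0.003]
ft_force: [-0.1, 0.2, 0.8]
grip_width: 60.4
```

>>> {"op": "play_rows", "data": {"plan": [[-0.9, -0.7, 0, 0], [-0.9, -0.7, 0, 0], [-0.6, -0.5, 0, 0.8], [0, 0, 0, 1], [0, 0, 0, 1], [0, 0, 0, 1], [0, 0, 0, 0.8], [0, 0, 0, 0]]}}

```text
t: 2.95
tool_pos: [545.6, 64.3, 254.0]
tcp_rot: [-0.002, 0.465, 0.885, -0.005]
ft_force: [0.2, -0.1, 0.5]
grip_width: 60.2
```

```bash
python3 - <<'E'
from station import r
from h import *
import pickle
o=r.observe();P={n:r.camera_params(n) for n in ["wrist","scene","top"]}
print(o['t'],o['tool_pos'],rot(o).as_matrix().round(3))
I={n:r.get_image(n) for n in ["wrist","scene"]}
pickle.dump((o,P,I),open("s1.pkl","wb"))
cv2.imwrite("pics/w1.png",I["wrist"][:,:,::-1])
E
```

```text
2.95 [545.58542616  64.25490269 254.00833175] [[-0.568  0.823 -0.008]
 [ 0.823  0.568 -0.006]
 [-0.001 -0.01  -1.   ]]
```

View pics/w1.png

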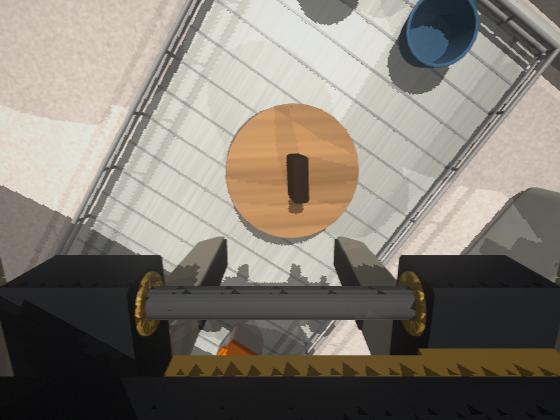

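The wrist view shows the deck at about (292,171) and the grip at about (298,180), nearly lined up with the tool. The blue ramekin is at the top right.

```bash
python3 - <<'E'
from h import *
import pickle
o,P,I=pickle.load(open("s1.pkl","rb"))
im=I["wrist"];p=P["wrist"];H=hsv(im);h,s,v=[H[...,i] for i in range(3)]
m=((h>=5)&(h<=20)&(s>90)&(v>50)).astype(np.uint8);m[250:]=0
c=max(cv2.findContours(m,0,1)[0],key=cv2.contourArea);e=cv2.fitEllipse(cv2.convexHull(c));print(e)
b=((v<70)).astype(np.uint8);b[:130]=0;b[225:]=0;b[:,:260]=0;b[:,330:]=0
c=max(cv2.findContours(b,0,1)[0],key=cv2.contourArea);g=cv2.minAreaRect(c);print(g,cv2.contourArea(c),cv2.boxPoints(g))
print("deck",onz(p,e[0],75))
pts=cv2.boxPoints(g)
for z in (75,121): print(z,[onz(p,q,z)[:2].round(1) for q in pts])
# deck edge
im2=cv2.resize(im[90:260,210:375,::-1],None,fx=4,fy=4,interpolation=cv2.INTER_CUBIC);cv2.imwrite("pics/w1c.png",cv2.resize(im2,None,fx=.85,fy=.85))
print(p['world_from_camera'].round(3))
sc=I["scene"];cv2.imwrite("pics/s1c.png",cv2.resize(sc[130:230,255:370,::-1],None,fx=5,fy=5,interpolation=cv2.INTER_CUBIC))
E
```

```text
((291.6007080078125, 170.40382385253906), (131.56192016601562, 135.10552978515625), 31.35732078552246)
((296.9999694824219, 178.49998474121094), (48.99999237060547, 19.999996185302734), 90.0) 885.5 [[286.99997 153.99998]
 [306.99997 153.99998]
 [306.99997 202.99998]
 [286.99997 202.99998]]
deck [541.96432713  88.77806096  75.        ]
75 [array([527.6, 100.6]), array([545.5, 112.9]), array([577.5,  68.4]), array([558.9,  55.6])]
121 [array([525. , 103.4]), array([540.5, 114.1]), array([568.2,  75.5]), array([552.1,  64.4])]
[[ 8.24000e-01  5.51000e-01  1.33000e-01  5.08169e+02]
 [ 5.67000e-01 -7.97000e-01 -2.10000e-01  1.21525e+02]
 [-1.00000e-02  2.48000e-01 -9.69000e-01  4.19656e+02]
 [ 0.00000e+00  0.00000e+00  0.00000e+00  1.00000e+00]]
```

View pics/w1c.png

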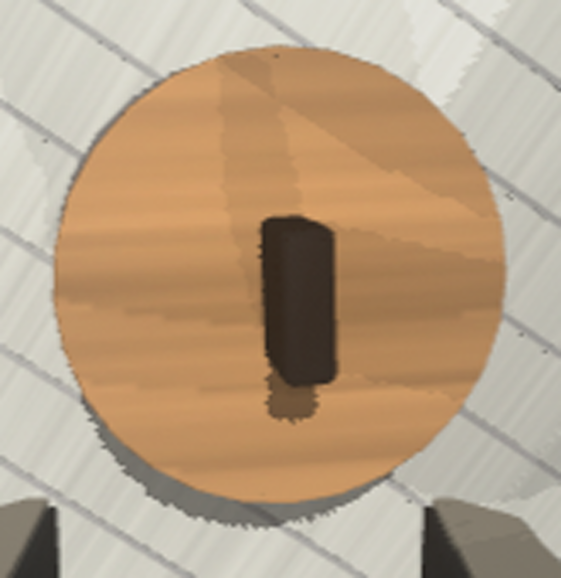

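View pics/s1c.png

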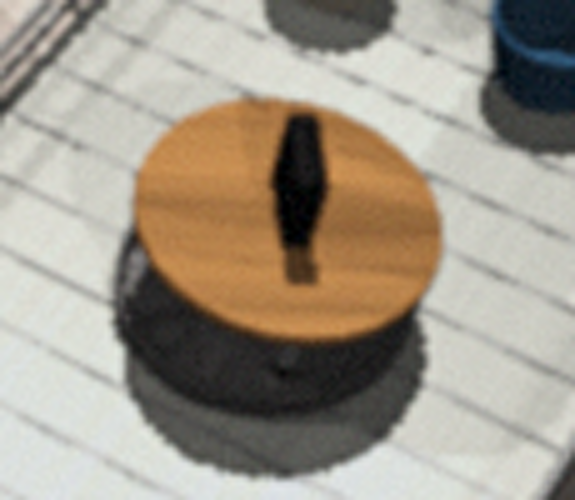

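```bash
python3 - <<'E'
from h import *
import pickle
o,P,I=pickle.load(open("s1.pkl","rb"));p=P["wrist"]
# grip top end edge centres from crop
def cr(x,y): return (210+x/3.4,90+y/3.4)
a=onz(p,cr(309,224),120);b=onz(p,cr(316,382),120);print(a,b,(a+b)/2,np.degrees(np.arctan2(*(b-a)[[1,0]])),np.linalg.norm(a-b))
l=onz(p,cr(292,300),120);r_=onz(p,cr(335,300),120);print(np.linalg.norm(l-r_),(l+r_)/2)
d=onz(p,(291.6,170.4),75)
print("lean",((l+r_)/2-d)/45)
E
```

```text
[536.87068477 109.31360789 120.        ] [564.77331776  73.64067026 120.        ] [550.82200127  91.47713907 120.        ] -51.96821866581476 45.289241625150176
12.174598159693891 [550.29723539  92.66583448 120.        ]
lean [0.18524385 0.08632804 1.        ]
```

```bash
python3 - <<'E'
from h import *
import pickle
o,P,I=pickle.load(open("s1.pkl","rb"))
s=I["scene"][130:230,255:370,::-1].astype(float)
s=np.clip((s-5)*2.2,0,255).astype(np.uint8);a=cv2.resize(s,None,fx=5,fy=5,interpolation=cv2.INTER_NEAREST)
t=cv2.imread("pics/top0.png")[185:260,190:270].astype(float);t=np.clip((t-10)*2,0,255).astype(np.uint8)
t=cv2.resize(t,None,fx=6,fy=6,interpolation=cv2.INTER_NEAREST)
z=np.zeros((500,575+480,3),np.uint8);z[:,:575]=a;z[:450,575:]=t
cv2.imwrite("pics/en.png",cv2.resize(z,(800,380)))
E
```

```text
(no output)
```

View pics/en.png

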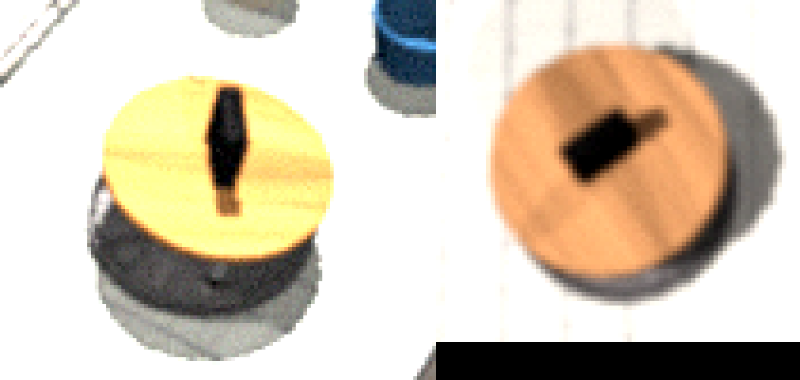

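```bash
python3 - <<'E'
from h import *
import pickle
from scipy.optimize import least_squares
o,P,I=pickle.load(open("s1.pkl","rb"));p=P["scene"]
im=I["scene"];v=im.max(2)
# bottom silhouette: per column, last pixel (going down) with v below dish/shadow threshold
print("col 306:",v[195:232,306].tolist())
print("row 200:",v[200,325:350].tolist())
pts=[]
for u in range(284,334,3):
    col=v[196:230,u].astype(int)
    d=np.where(col<52)[0]
    if len(d): pts.append((u+.0,196+d.max()+.5))
print(pts)
for z in (10,):
    X=np.array([onz(p,q,z)[:2] for q in pts])
    f=lambda c:np.hypot(*(X-c).T)-75
    s=least_squares(f,[535,80],loss='soft_l1');print(z,s.x,f(s.x).round(1))
print("riser deck ellipse check in scene")
E
```

```text
col 306: [170, 113, 62, 40, 38, 42, 40, 43, 41, 43, 46, 46, 44, 39, 39, 33, 32, 30, 56, 77, 89, 92, 85, 87, 88, 81, 72, 79, 88, 93, 155, 213, 228, 222, 224, 226, 226]
row 200: [24, 32, 33, 33, 33, 28, 33, 29, 29, 43, 51, 67, 66, 69, 107, 168, 209, 208, 209, 211, 208, 210, 208, 207, 208]
[(284.0, np.float64(203.5)), (287.0, np.float64(205.5)), (290.0, np.float64(208.5)), (293.0, np.float64(209.5)), (296.0, np.float64(210.5)), (299.0, np.float64(211.5)), (302.0, np.float64(212.5)), (305.0, np.float64(212.5)), (308.0, np.float64(213.5)), (311.0, np.float64(212.5)), (314.0, np.float64(212.5)), (317.0, np.float64(212.5)), (320.0, np.float64(212.5)), (323.0, np.float64(210.5)), (326.0, np.float64(208.5)), (329.0, np.float64(206.5)), (332.0, np.float64(203.5))]
10 [538.66526016  85.13316904] [ 0.4 -0.9  1.3 -0.1 -0.7 -0.6  0.3 -0.9  1.5 -1.2 -0.4  1.1  3.3  0.9
 -0.3 -0.3 -0.8]
riser deck ellipse check in scene
```

```bash
python3 - <<'E'
from h import *
import pickle
from scipy.optimize import least_squares
o,P,I=pickle.load(open("s1.pkl","rb"))
print("scene deck",onz(P["scene"],(311.94,174.16),75),"top deck",onz(P["top"],(227.97,220.04),75),"wrist",onz(P["wrist"],(291.6,170.4),75))
im=cv2.imread("pics/top0.png")[:,:,::-1];v=im.max(2)
print(v[235:262,222].tolist(), v[235:262,232].tolist())
def fit(p,im,c0,z,R,angs,lo,hi,thr,sgn):
    # radial scan about projected centre for dark->bright edge
    v=im.max(2).astype(np.float32);pts=[]
    for a in angs:
        rs=np.arange(lo,hi,.5);X=[np.array([c0[0]+r_*np.cos(a),c0[1]+r_*np.sin(a),z]) for r_ in rs]
        uv=np.array([proj(p,x) for x in X],np.float32)
        val=cv2.remap(v,uv[:,0],uv[:,1],cv2.INTER_LINEAR).ravel()
        k=np.argmax(np.gradient(cv2.GaussianBlur(val.reshape(-1,1),(1,5),0).ravel())) 
        pts.append((rs[k]*np.cos(a)+c0[0],rs[k]*np.sin(a)+c0[1],val[max(k-6,0)],val[min(k+6,len(val)-1)]))
    X=np.array(pts)[:,:2];f=lambda c:np.hypot(*(X-c).T)-R
    s=least_squares(f,c0,loss='soft_l1');return s.x,f(s.x).round(1),[(int(q[2]),int(q[3])) for q in pts]
angs=np.radians(np.arange(-235+0,-120,6.))
print("top",fit(P["top"],im,np.array([536.,83.]),10,75,angs,66,86,0,1))
# wrist: deck edge/dish edge lower-left
print(P["scene"]['world_from_camera'][:3,3])
angs=np.radians(np.arange(-110,0,6.))
print("scene",fit(P["scene"],I["scene"],np.array([536.,83.]),10,75,angs,66,86,0,1))
E
```

```text
scene deck [548.7942314   81.06640049  75.        ] top deck [543.14693019  83.72391139  75.        ] wrist [541.96126194  88.78107253  75.        ]
[142, 138, 140, 141, 139, 141, 142, 140, 135, 118, 95, 70, 58, 61, 86, 118, 144, 153, 155, 152, 150, 152, 152, 148, 153, 152, 152] [136, 136, 135, 140, 144, 145, 146, 143, 136, 116, 87, 70, 73, 64, 59, 76, 102, 132, 140, 142, 140, 141, 139, 134, 131, 135, 137]
top (array([538.62210994,  81.00502203]), array([ 1.1,  0.2,  0.3, -0.2, -1.2,  0.2, -0.9,  0.5, -1.1,  1.2,  1.5,
       -0.8, -0. , -0.3, -0.6, -0.4,  0.2,  0.4,  0.6,  0.2]), [(113, 143), (101, 143), (86, 144), (73, 137), (61, 126), (76, 129), (66, 128), (80, 145), (69, 128), (87, 146), (87, 135), (75, 131), (81, 141), (75, 134), (76, 137), (75, 134), (68, 139), (73, 141), (65, 136), (53, 131)])
[ 841.68663541 -512.04712465  852.90247458]
scene (array([538.24431109,  83.86005451]), array([ 9.6, -0.6,  0.2,  0.5, -0.3, -1. , -0.3, -0.5, -1.3,  0.5,  3.7,
        3.5,  0.8, -1.4, -1.6, -0.8,  0. ,  0.9,  0.3]), [(98, 200), (35, 84), (42, 88), (37, 85), (32, 78), (31, 76), (39, 84), (37, 77), (32, 74), (35, 76), (58, 86), (52, 83), (39, 68), (30, 51), (30, 58), (31, 64), (34, 67), (38, 70), (33, 57)])
```

>>> {"op": "play_rows", "data": {"plan": [[0.5, 0.12, 0, -0.2], [0.45, 0.11, 0, -0.15], [0, 0, 0.6, 0], [0, 0, 0.9, 0], [0, 0, 0.9, 0], [0, 0, 0.9, 0], [0, 0, 0.9, 0], [0, 0, 0.5, 0], [0, 0, 0.2, 0]]}}

```text
t: 3.95
tool_pos: [534.7, 84.0, 144.7]
tcp_rot: [-0.004, 0.441, 0.897, -0.006]
ft_force: [0.1, 0.6, -0.2]
grip_width: 60.6
```

>>> {"op": "play_rows", "data": {"plan": [[-0.1, 0.08, 0.2, 0], [-0.1, 0.08, 0.5, 0], [0, 0, 0.6, 0], [0, 0, 0.6, 0], [0, 0, 0.5, 0], [0, 0, 0.2, 0], [0, 0, 0, 0]]}}

```text
t: 4.65
tool_pos: [539.7, 82.2, 88.0]
tcp_rot: [-0.004, 0.441, 0.897, -0.006]
ft_force: [0.3, -0.4, -0.1]
grip_width: 60.7
```

```bash
python3 - <<'E'
from station import r
from h import *
o=r.observe();print(o['t'],o['tool_pos'],o['ft_force'],o['qpos'])
for n in ["wrist","scene"]: cv2.imwrite(f"pics/{n}2.png",r.get_image(n)[:,:,::-1])
a=cv2.imread("pics/wrist2.png");b=cv2.imread("pics/scene2.png")[110:250,240:400]
z=np.hstack([cv2.resize(a,(440,330)),cv2.resize(b,(360,330))]);cv2.imwrite("pics/c2.png",z)
E
```

```text
4.65 [539.65518804  82.17536733  87.95797422] [ 0.32090909 -0.44698952 -0.12640353] [ 0.10750635 -0.09165236  1.8659489  -0.00573978  1.37926825 -0.54783821]
```

View pics/c2.png

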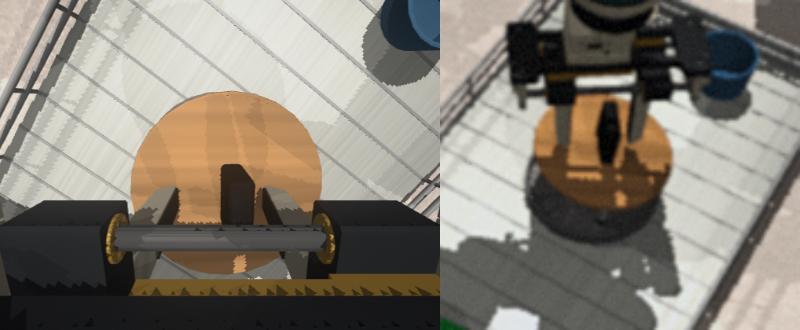

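The grip now sits between the fingers, off-centre because of the lean, as expected. Closing the jaws.

>>> {"op": "play_rows", "data": {"plan": [[0, 0, 0, 0], [0, 0, 0, 0], [0, 0, 0, 0], [0, 0, 0, 0], [0, 0, 0, 0], [0, 0, 0, 0]], "jaw": 1, "force": 30}}

```text
t: 5.35
tool_pos: [540.9, 82.4, 90.8]
tcp_rot: [-0.002, 0.441, 0.897, -0.004]
ft_force: [-0.6, 0.6, 0.7]
grip_width: 17.2
```

```bash
python3 - <<'E'
from station import r
from h import *
o=r.observe();print(o['t'],o['tool_pos'],o['ft_force'],o['wrist_torque'],o['tcp_rot'])
for n in ["scene"]: cv2.imwrite(f"pics/{n}3.png",r.get_image(n)[:,:,::-1])
b=cv2.imread("pics/scene3.png")[110:250,240:400]
cv2.imwrite("pics/c3.png",cv2.resize(b,None,fx=4,fy=4,interpolation=cv2.INTER_CUBIC))
E
```

```text
5.35 [540.92695687  82.44869645  90.83999826] [-0.60068107  0.61732854  0.68931904] [ 0.02568138 -0.06005368  0.001473  ] [-0.00180568  0.44135231  0.89732137 -0.00438604]
```

View pics/c3.png

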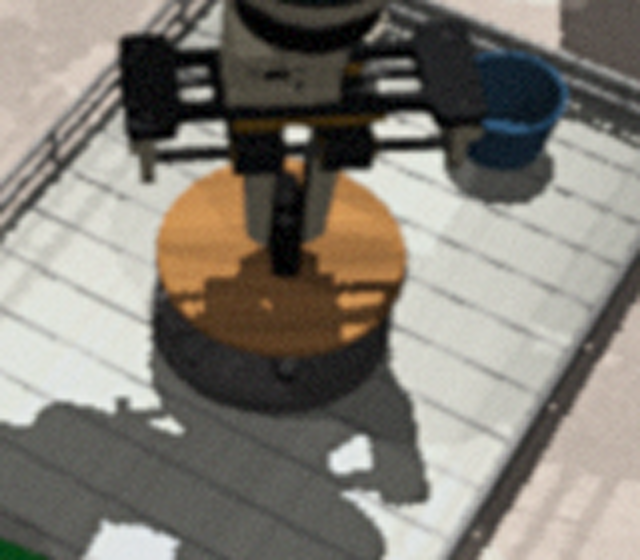

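>>> {"op": "play_rows", "data": {"plan": [[0, 0, 0.1, 0], [0, 0, 0.1, 0], [0, 0, 0.1, 0]]}}

```text
t: 5.7
tool_pos: [541.7, 82.5, 90.4]
tcp_rot: [-0.001, 0.441, 0.897, -0.004]
ft_force: [-10.5, 1.0, 23.0]
grip_width: 15.7
```

>>> {"op": "play_rows", "data": {"plan": [[0.06, -0.08, 0, 0.5], [0, 0, 0.04, 0.6], [0, 0, 0.04, 0.6], [0, 0, 0.04, 0.6], [0, 0, 0.04, 0.6]]}}

```text
t: 6.2
tool_pos: [540.3, 82.1, 90.6]
tcp_rot: [0.001, 0.575, 0.818, -0.003]
ft_force: [-3.5, 1.1, 11.7]
grip_width: 15.9
```

>>> {"op": "play_rows", "data": {"plan": [[0, 0, 0.05, 0.6], [0, 0, 0.05, 0.6], [0, 0, 0.05, 0.6], [0, 0, 0.05, 0.6]]}}

```text
t: 6.6
tool_pos: [541.8, 82.4, 90.6]
tcp_rot: [0.003, 0.677, 0.736, -0.002]
ft_force: [-2.6, 0.6, 10.1]
grip_width: 15.8
```

>>> {"op": "play_rows", "data": {"plan": [[0, 0, 0.05, 0.6], [0, 0, 0.05, 0.6], [0, 0, 0.05, 0.6], [0, 0, 0.05, 0.6]]}}

```text
t: 7.0
tool_pos: [543.2, 82.7, 90.2]
tcp_rot: [0.005, 0.767, 0.642, 0.001]
ft_force: [0.0, 0.9, 3.7]
grip_width: 15.8
```

>>> {"op": "play_rows", "data": {"plan": [[-0.02, -0.12, 0.05, 0.3], [-0.02, -0.12, 0.06, 0.6], [0, -0.02, 0.06, 0.6], [0, -0.02, 0.06, 0.6]]}}

```text
t: 7.4
tool_pos: [538.6, 82.8, 86.2]
tcp_rot: [0.006, 0.835, 0.55, 0.003]
ft_force: [-0.9, 0.3, -5.4]
grip_width: 15.9
```

>>> {"op": "play_rows", "data": {"plan": [[0, 0, 0.08, 0], [0, 0, 0.08, 0], [0, 0, 0.08, 0], [0, 0, 0.08, 0]]}}

```text
t: 7.8
tool_pos: [539.4, 82.2, 83.6]
tcp_rot: [0.007, 0.834, 0.552, 0.003]
ft_force: [-9.5, -2.3, 17.8]
grip_width: 15.6
```

It dropped about 7 mm (90.5 to 83.6), then met firm resistance. I'll ease the push, release and inspect.

>>> {"op": "play_rows", "data": {"plan": [[0, 0, -0.03, 0], [0, 0, 0, 0]]}}

```text
t: 8.0
tool_pos: [539.3, 82.3, 84.5]
tcp_rot: [0.006, 0.833, 0.554, 0.003]
ft_force: [1.8, -0.2, -3.3]
grip_width: 15.9
```

>>> {"op": "play_rows", "data": {"plan": [[0, 0, 0, 0], [0, 0, 0, 0], [0, 0, 0, 0], [0, 0, 0, 0]], "jaw": 0.45}}

```text
t: 8.4
tool_pos: [539.6, 82.2, 84.3]
tcp_rot: [0.007, 0.832, 0.555, 0.003]
ft_force: [-0.5, 0.5, -0.2]
grip_width: 42.8
```

>>> {"op": "play_rows", "data": {"plan": [[0, 0, -0.5, 0], [0, 0, -0.9, 0], [0, 0, -1, 0], [0, 0, -1, 0], [0, 0, -1, 0], [0, 0, -1, 0], [0, 0, -1, 0], [0, 0, -1, 0], [0, 0, -1, 0], [0, 0, -0.4, 0]]}}

```text
t: 9.4
tool_pos: [536.3, 83.5, 273.3]
tcp_rot: [0.007, 0.832, 0.555, 0.004]
ft_force: [0.4, -0.0, 0.0]
grip_width: 50.8
```

```bash
python3 - <<'E'
from station import r
from h import *
import pickle
o=r.observe();P={n:r.camera_params(n) for n in ["wrist","scene","top"]}
I={n:r.get_image(n) for n in ["wrist","scene"]}
print(o['t'],o['tool_pos'],o['tcp_rot'])
pickle.dump((o,P,I),open("s4.pkl","wb"))
a=I["wrist"][:,:,::-1];b=I["scene"][110:250,240:400,::-1]
z=np.hstack([cv2.resize(a,(440,330)),cv2.resize(b,(360,330))]);cv2.imwrite("pics/c4.png",z)
E
```

```text
9.4 [536.26683407  83.54301601 273.31823405] [0.00707642 0.83194545 0.55479722 0.00409012]
```

View pics/c4.png

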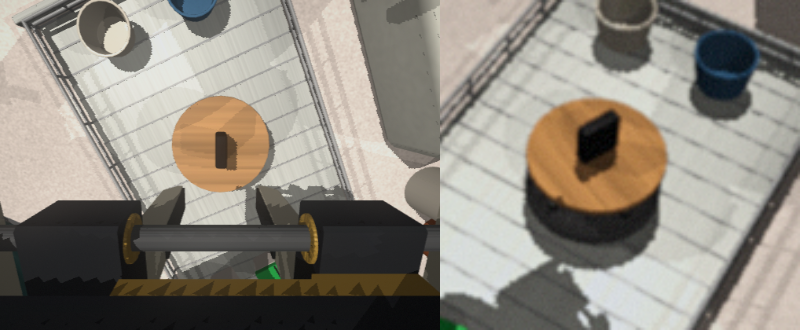

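```bash
cat >> h.py <<'E'
def deckc(im,x0,y0,x1,y1,s0=90):
    H=hsv(im);h,s,v=[H[...,i] for i in range(3)]
    m=((h>=5)&(h<=20)&(s>s0)&(v>45)).astype(np.uint8);k=np.zeros_like(m);k[y0:y1,x0:x1]=m[y0:y1,x0:x1]
    c=max(cv2.findContours(k,0,1)[0],key=cv2.contourArea);return cv2.convexHull(c)[:,0,:].astype(float)
E
python3 - <<'E'
from h import *
import pickle
from scipy.optimize import least_squares
o,P,I=pickle.load(open("s4.pkl","rb"))
w=deckc(I["wrist"],200,100,360,246);s=deckc(I["scene"],270,140,345,205)
for n,c in (("wrist",w),("scene",s)):
    print(n,cv2.fitEllipse(c.astype(np.float32)))
    X=np.array([onz(P[n],q,69)[:2] for q in c])
    f=lambda a:np.hypot(*(X-a[:2]).T)-a[2]
    r_=least_squares(f,[539,82,75],loss='soft_l1');print(r_.x,np.abs(f(r_.x)).mean(),np.ptp(f(r_.x)))
    # tilted plane fit: plane through centre, normal (a,b,1), radius 75
    def g(a):
        out=[]
        for q in c:
            o_,d=ray(P[n],q);N=np.array([a[2],a[3],1]);N/=np.linalg.norm(N);C=np.array([a[0],a[1],a[4]])
            t=N@(C-o_)/(N@d);out.append(np.linalg.norm(o_+t*d-C)-75)
        return out
    r_=least_squares(g,[539,82,0,0,69],loss='soft_l1');print("tilt",r_.x.round(3),np.abs(r_.fun).mean())
cv2.imwrite("pics/s4c.png",cv2.resize(I["scene"][135:220,265:350,::-1],None,fx=7,fy=7,interpolation=cv2.INTER_CUBIC))
cv2.imwrite("pics/w4c.png",cv2.resize(I["wrist"][110:260,205:355,::-1],None,fx=4,fy=4,interpolation=cv2.INTER_CUBIC))
E
```

```text
wrist ((280.4106140136719, 182.84841918945312), (121.98600769042969, 123.40693664550781), 86.67328643798828)
[540.28370409  82.46405658  73.83229866] 0.14250207459858974 0.7115744446012258
tilt [ 5.39878e+02  8.15570e+01 -6.00000e-03  1.10000e-02  6.28670e+01] 0.13703123038033724
scene ((309.0417175292969, 176.2009735107422), (49.1285514831543, 62.497459411621094), 94.38432312011719)
[542.19614122  79.19299689  74.78187569] 0.665959029014517 3.1812311573107905
tilt [ 5.3746e+02  8.8788e+01  1.3000e-02 -2.9000e-02  5.6028e+01] 0.4551691278853954
```

View pics/s4c.png

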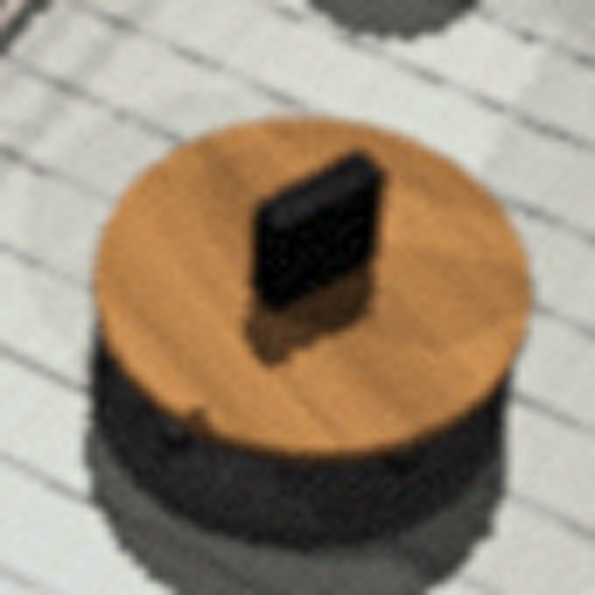

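View pics/w4c.png

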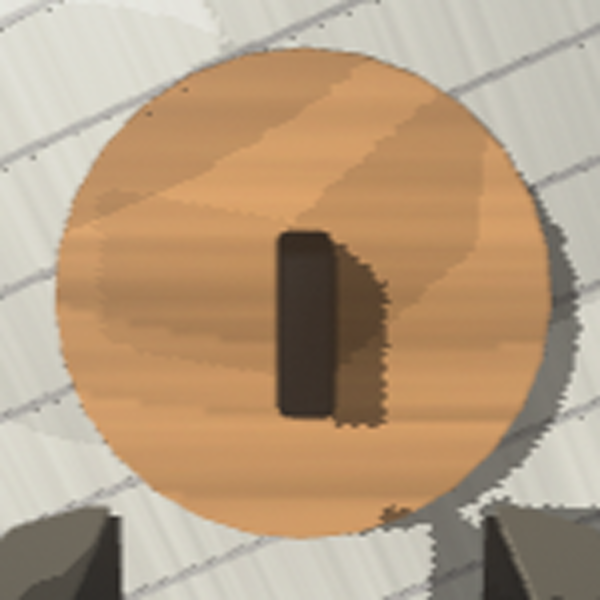

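The wrist tilt fit gives about 0.01 rad. The deck is centred at about (540,82), with the grip vertical in view, so the riser is seated and level. Moving on to the orange tub.

>>> {"op": "play_rows", "data": {"plan": [[-0.95, 0.83, 0, 0], [-0.95, 0.83, 0, 0], [-0.95, 0.83, 0, 0], [-0.95, 0.83, 0, 0], [-0.95, 0.83, 0, 0], [-0.95, 0.83, 0, 0], [-0.95, 0.83, 0, 0], [-0.95, 0.83, 0, 0], [-0.95, 0.83, 0, 0], [-0.95, 0.83, 0, 0]], "jaw": 0.15}}

```text
t: 10.5
tool_pos: [616.3, -162.1, 261.6]
tcp_rot: [0.002, 0.831, 0.557, -0.001]
ft_force: [-0.1, 0.5, 0.2]
grip_width: 78.8
```

>>> {"op": "play_rows", "data": {"plan": [[-0.9, 0.8, 0, 0], [-0.7, 0.6, 0, 0], [0, 0, 0, -1], [0, 0, 0, -1], [0, 0, 0, -1], [0, 0, 0, -0.8], [0, 0, 0, 0]]}}

```text
t: 11.2
tool_pos: [629.6, -207.4, 252.5]
tcp_rot: [-0.003, 0.7, 0.714, -0.004]
ft_force: [-0.5, -0.5, 0.6]
grip_width: 79.2
```

```bash
python3 - <<'E'
from station import r
from h import *
import pickle
o=r.observe();P={n:r.camera_params(n) for n in ["wrist","scene","top"]}
I={n:r.get_image(n) for n in ["wrist"]}
print(o['t'],o['tool_pos'],o['tcp_rot'],o['grip_width'],o['qpos'])
print(rot(o).as_matrix().round(3))
pickle.dump((o,P,I),open("s5.pkl","wb"))
cv2.imwrite("pics/w5.png",I["wrist"][:,:,::-1])
E
```

```text
11.2 [ 629.63408662 -207.4389253   252.48978767] [-0.00322698  0.70012537  0.71400262 -0.00378304] 79.20027488051228 [-0.35478669  0.08909393  1.41623449 -0.00428149  1.64524524 -0.37471193]
[[-0.02   1.    -0.01 ]
 [ 1.     0.02  -0.001]
 [-0.001 -0.01  -1.   ]]
```

View pics/w5.png

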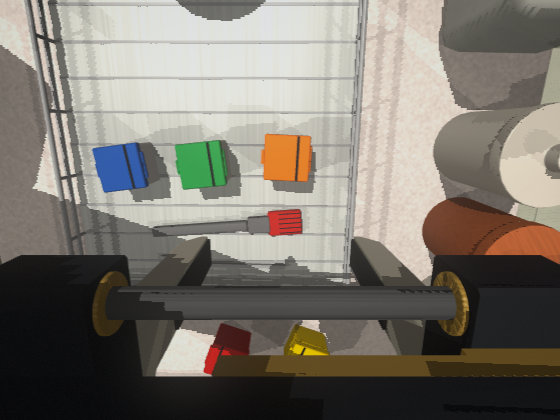

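The wrist view shows the orange tub at about (287,158), almost square to the tool. The brush head is at (285,222) and the green tub at (202,165), both clear of it.

```bash
python3 - <<'E'
from h import *
import pickle
o,P,I=pickle.load(open("s5.pkl","rb"));p=P["wrist"];im=I["wrist"]
H=hsv(im);h,s,v=[H[...,i] for i in range(3)]
m=((h>=8)&(h<=18)&(s>150)&(v>110)).astype(np.uint8);k=np.zeros_like(m);k[120:200,255:325]=m[120:200,255:325]
k=cv2.morphologyEx(k,cv2.MORPH_CLOSE,np.ones((5,5)))
c=max(cv2.findContours(k,0,1)[0],key=cv2.contourArea);g=cv2.minAreaRect(c);b=cv2.boxPoints(g);print(g)
X=np.array([onz(p,q,60)[:2] for q in b]);print(X.round(1),X.mean(0))
for i in range(4):
    e=X[(i+1)%4]-X[i];print(np.linalg.norm(e).round(1),np.degrees(np.arctan2(e[1],e[0])).round(1))
cv2.imwrite("pics/w5c.png",cv2.resize(im[115:200,240:330,::-1],None,fx=6,fy=6,interpolation=cv2.INTER_CUBIC))
E
```

```text
((286.0523681640625, 157.45263671875), (49.687931060791016, 45.642982482910156), 2.8624050617218018)
[[ 604.6 -197.3]
 [ 607.  -146.1]
 [ 662.3 -147.7]
 [ 661.9 -199. ]] [ 633.9673808  -172.53976417]
51.3 87.3
55.3 -1.7
51.3 -90.4
57.3 178.3
```

View pics/w5c.png

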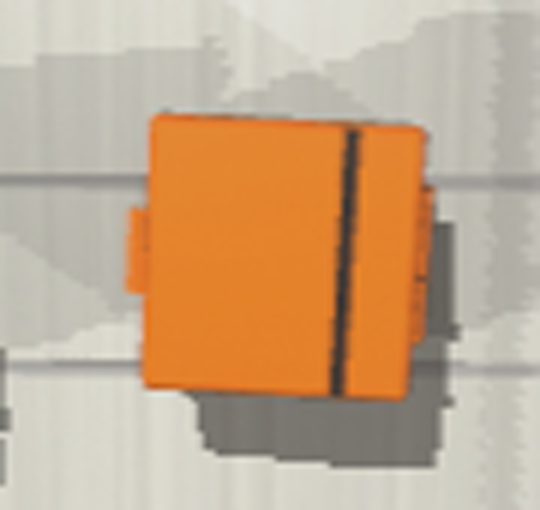

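```bash
python3 - <<'E'
from h import *
import pickle
o,P,I=pickle.load(open("s5.pkl","rb"));p=P["wrist"]
C=[(152,115),(425,128),(408,398),(146,388)]
X=np.array([onz(p,(240+(a-.0)/6,115+b/6),60)[:2] for a,b in C]);print(X.round(1),X.mean(0))
for i in range(4):
    e=X[(i+1)%4]-X[i];print(np.linalg.norm(e).round(1),np.degrees(np.arctan2(e[1],e[0])).round(1))
E
```

```text
[[ 610.3 -146.8]
 [ 661.  -148.2]
 [ 659.9 -198.9]
 [ 609.5 -198. ]] [ 635.1928957  -172.98400649]
50.7 -1.6
50.7 -91.2
50.4 178.9
51.2 89.1
```

>>> {"op": "play_rows", "data": {"plan": [[0, 0, 0, -1], [0, 0, 0, -1], [0, 0, 0, -1], [0, 0, 0, -1], [0, 0, 0, -1], [0, 0, 0, -1], [0, 0, 0, -1], [0, 0, 0, -1], [0, 0, 0, -1], [0, 0, 0, -1]]}}

```text
t: 12.25
tool_pos: [629.1, -206.5, 248.5]
tcp_rot: [-0.007, 0.246, 0.969, -0.001]
ft_force: [0.3, -0.6, -0.2]
grip_width: 78.8
```

>>> {"op": "play_rows", "data": {"plan": [[0, 0, 0, -1], [0, 0, 0, -1], [0, 0, 0, -1], [0, 0, 0, -1], [0, 0, 0, -0.3], [0, 0, 0, 0]]}}

```text
t: 12.85
tool_pos: [628.9, -205.9, 246.4]
tcp_rot: [-0.008, 0.02, 1.0, 0.001]
ft_force: [0.0, -0.3, -0.3]
grip_width: 79.3
```

>>> {"op": "play_rows", "data": {"plan": [[-0.2, 0.8, 0, 0], [-0.2, 0.84, 0, 0], [0, 0, 0.7, 0], [0, 0, 1, 0], [0, 0, 1, 0], [0, 0, 1, 0], [0, 0, 1, 0], [0, 0, 1, 0], [0, 0, 0.7, 0], [0, 0, 0.2, 0]], "jaw": 0.25}}

```text
t: 13.85
tool_pos: [636.5, -165.3, 103.9]
tcp_rot: [-0.009, 0.025, 1.0, 0.001]
ft_force: [0.1, 0.3, 1.0]
grip_width: 70.0
```

```bash
python3 - <<'E'
from station import r
from h import *
o=r.observe();P=r.camera_params("wrist");w=r.get_image("wrist")
print(o['t'],o['tool_pos'],o['tcp_rot'],o['grip_width'])
print(rot(o).as_matrix().round(3))
cv2.imwrite("pics/w6.png",w[:,:,::-1])
for z in (60,): print([proj(P,(x,y,z)).round() for x,y in [(610,-147),(661,-148),(660,-199),(609.5,-198)]])
E
```

```text
13.85 [ 636.50892951 -165.32461199  103.87785319] [-0.00908504  0.02493272  0.9996473   0.00105219] 70.01122163030483
[[-0.999  0.05  -0.018]
 [ 0.05   0.999  0.003]
 [ 0.018  0.002 -1.   ]]
[array([305., 190.]), array([306., 260.]), array([235., 262.]), array([230., 193.])]
```

View pics/w6.png

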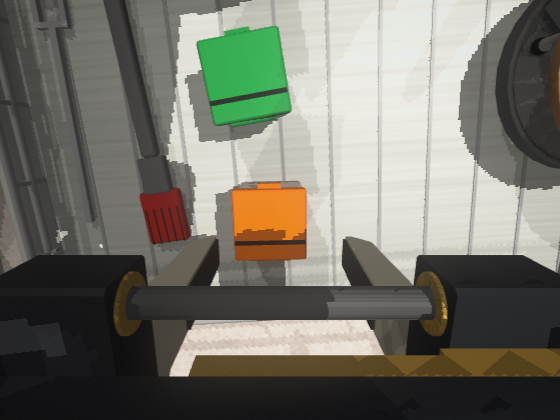

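```bash
python3 - <<'E'
from station import r
from h import *
P=r.camera_params("wrist")
for uv in [(178,187),(190,238),(150,243),(140,195)]: print(uv,onz(P,uv,20).round(1))
E
```

```text
(178, 187) [ 609.4 -246.6   20. ]
(190, 238) [ 653.1 -242.    20. ]
(150, 243) [ 655.8 -276.2   20. ]
(140, 195) [ 614.4 -278.3   20. ]
```

>>> {"op": "play_rows", "data": {"plan": [[0, -0.22, 0, -0.15], [0, -0.2, 0, -0.1], [0, 0, 0.3, 0], [0, 0, 0, 0]]}}

```text
t: 14.3
tool_pos: [637.1, -174.9, 100.2]
tcp_rot: [-0.007, 0.011, 1.0, 0.001]
ft_force: [-0.2, 0.0, 0.1]
grip_width: 69.8
```

>>> {"op": "play_rows", "data": {"plan": [[0, 0.05, 0.5, 0], [0, 0.03, 0.8, 0], [0, 0, 0.9, 0], [0, 0, 0.8, 0], [0, 0, 0.5, 0], [0, 0, 0.3, 0], [0, 0, 0, 0]]}}

```text
t: 15.0
tool_pos: [635.4, -172.5, 16.8]
tcp_rot: [-0.008, 0.011, 1.0, 0.001]
ft_force: [-0.1, 0.1, 0.2]
grip_width: 69.7
```

>>> {"op": "play_rows", "data": {"plan": [[0, 0, -0.15, 0], [0, 0, 0, 0]]}}

```text
t: 15.2
tool_pos: [635.8, -172.7, 20.8]
tcp_rot: [-0.008, 0.011, 1.0, 0.001]
ft_force: [-0.6, -0.0, 0.5]
grip_width: 69.5
```

>>> {"op": "play_rows", "data": {"plan": [[0, 0, 0, 0], [0, 0, 0, 0], [0, 0, 0, 0], [0, 0, 0, 0], [0, 0, 0, 0]], "jaw": 1, "force": 20}}

```text
t: 15.7
tool_pos: [636.6, -172.9, 22.7]
tcp_rot: [-0.006, 0.011, 1.0, 0.0]
ft_force: [-0.0, 0.2, -1.1]
grip_width: 51.7
```

>>> {"op": "play_rows", "data": {"plan": [[0, 0, -0.2, 0], [0, 0, -0.4, 0], [0, 0, -0.4, 0], [0, 0, -0.4, 0], [0, 0, 0, 0]]}}

```text
t: 16.2
tool_pos: [637.0, -173.0, 53.5]
tcp_rot: [-0.006, 0.011, 1.0, 0.0]
ft_force: [0.2, 0.7, -2.0]
grip_width: 51.8
```

```bash
python3 - <<'E'
from station import r
from h import *
o=r.observe();w=r.get_image("wrist");s=r.get_image("scene")
print(o['t'],o['tool_pos'],o['tcp_rot'],o['grip_width'],o['ft_force'],o['wrist_torque'],o['qpos'])
z=np.hstack([cv2.resize(w,(440,330)),cv2.resize(s[190:340,180:360],(360,330))])[:,:,::-1];cv2.imwrite("pics/c7.png",z)
E
```

```text
16.2 [ 637.03749349 -172.99009817   53.54365965] [-6.24388418e-03  1.09650222e-02  9.99920326e-01  3.50547024e-04] 51.78399457084912 [ 0.18900358  0.72054169 -2.04383435] [ 0.07985401 -0.04993158  0.01246508] [-0.30246219  0.18168018  1.6417392  -0.00300366  1.33033689 -1.85059454]
```

View pics/c7.png

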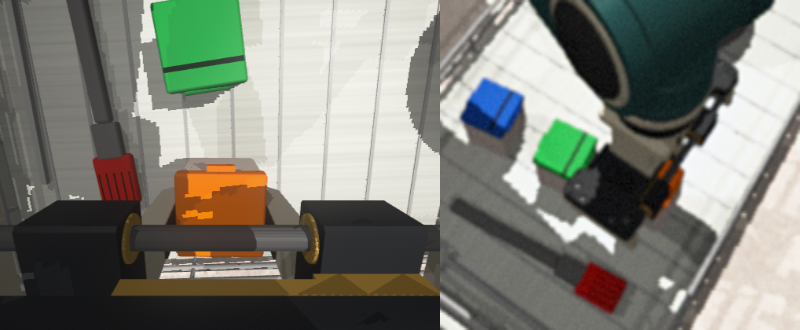

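The tub is held at 51.7 mm width, upright and off the floor. I'll lift it and carry it to the near side of the riser's grip.

>>> {"op": "play_rows", "data": {"plan": [[0, 0, -0.5, 0], [0, 0, -0.8, 0], [0, 0, -1, 0], [0, 0, -1, 0], [0, 0, -0.8, 0], [0.1, 0.3, -0.5, 0], [0.2, 0.6, -0.2, 0], [0.25, 0.85, 0, 0], [0.25, 0.9, 0, 0], [0.25, 0.9, 0, 0]]}}

```text
t: 17.3
tool_pos: [616.1, -96.7, 155.1]
tcp_rot: [-0.008, 0.012, 1.0, 0.001]
ft_force: [0.0, 0.2, -1.1]
grip_width: 52.0
```

>>> {"op": "play_rows", "data": {"plan": [[0.25, 0.9, 0, 0], [0.25, 0.9, 0, 0], [0.25, 0.9, 0, 0], [0.25, 0.9, 0, 0], [0.25, 0.9, 0, 0], [0.25, 0.9, 0, 0], [0.25, 0.8, 0, 0], [0.1, 0.5, 0, 0], [0, 0.2, 0, 0], [0, 0, 0, 0]]}}

```text
t: 18.3
tool_pos: [572.5, 61.9, 149.9]
tcp_rot: [-0.012, 0.007, 1.0, 0.002]
ft_force: [-0.3, -0.5, -1.9]
grip_width: 51.7
```

Now turning the tool to line it up with the riser, then checking.

>>> {"op": "play_rows", "data": {"plan": [[0, 0, 0, 0.7], [0, 0, 0, 0.9], [0, 0, 0, 0.9], [0, 0, 0, 0.7], [0, 0, 0, 0.3], [0, 0, 0, 0]]}}

```text
t: 18.9
tool_pos: [572.9, 59.4, 148.7]
tcp_rot: [-0.013, 0.198, 0.98, -0.001]
ft_force: [-1.1, -0.7, -1.8]
grip_width: 51.7
```

```bash
python3 - <<'E'
from station import r
from h import *
o=r.observe();P=r.camera_params("wrist");Ps=r.camera_params("scene");w=r.get_image("wrist");s=r.get_image("scene")
M=rot(o).as_matrix();print(o['t'],o['tool_pos'],M.round(3),np.degrees(np.arctan2(M[1,1],M[0,1])),o['qpos'][5])
h=deckc(s,255,130,350,215)
z=np.hstack([cv2.resize(w,(440,330)),cv2.resize(s[110:250,240:400],(360,330))])[:,:,::-1];cv2.imwrite("pics/c8.png",z)
# remaining shift for target, given 70mm descent along tool z
ax=np.array([540,82.]);yd=np.array([np.sin(np.radians(67.4)),-np.cos(np.radians(67.4))])
T=ax+41*yd;dz=o['tool_pos'][2]-81
d=np.r_[T-o['tool_pos'][:2]-M[:2,2]*dz,0];print(T,M.T@d)
E
```

```text
18.9 [572.89016929  59.35551237 148.71797064] [[-0.922  0.388 -0.026]
 [ 0.388  0.922  0.002]
 [ 0.024 -0.008 -1.   ]] 67.19974547240594 -1.1160396074670127
[577.8516189   66.24389177] [-3.55845052  8.81074926 -0.15716398]
```

View pics/c8.png

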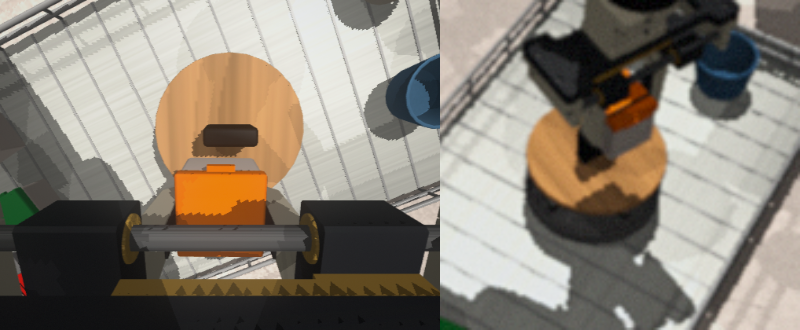

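>>> {"op": "play_rows", "data": {"plan": [[-0.09, 0.22, 0, 0], [-0.09, 0.22, 0, 0], [0, 0, 0.4, 0], [0, 0, 0.7, 0], [0, 0, 0.7, 0], [0, 0, 0.5, 0], [0, 0, 0.3, 0], [0, 0, 0.1, 0], [0, 0, 0, 0]]}}

```text
t: 19.9
tool_pos: [577.8, 66.7, 87.7]
tcp_rot: [-0.014, 0.196, 0.981, -0.002]
ft_force: [-0.3, -1.3, -1.4]
grip_width: 51.6
```

```bash
python3 - <<'E'
from station import r
from h import *
o=r.observe();w=r.get_image("wrist");s=r.get_image("scene")
M=rot(o).as_matrix();print(o['t'],o['tool_pos'],M[:,2].round(3),np.degrees(np.arctan2(M[1,1],M[0,1])))
ax=np.array([540,82.]);yd=np.array([np.sin(np.radians(67.4)),-np.cos(np.radians(67.4))]);xd=np.array([-yd[1],yd[0]])
d=o['tool_pos'][:2]-ax;print("along y",d@yd,"along x",d@xd)
z=np.hstack([cv2.resize(w,(440,330)),cv2.resize(s[110:250,240:400],(360,330))])[:,:,::-1];cv2.imwrite("pics/c9.png",z)
E
```

```text
19.9 [577.815977    66.66942     87.71989773] [-0.028  0.002 -1.   ] 67.44896118590057
along y 40.80356651873568 along x 0.37915499525601964
```

View pics/c9.png

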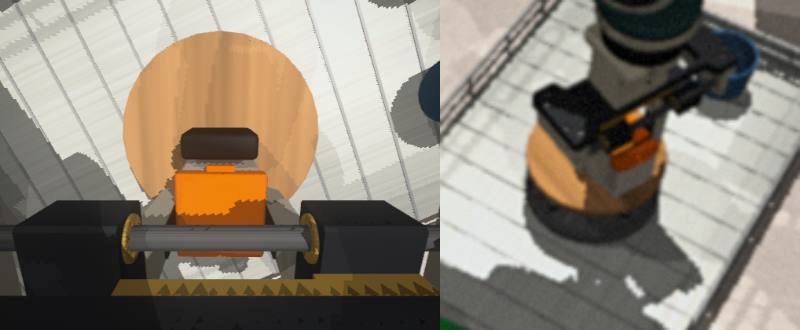

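>>> {"op": "play_rows", "data": {"plan": [[0, 0, 0.15, 0], [0, 0, 0.15, 0], [0, 0, 0, 0]]}}

```text
t: 20.3
tool_pos: [578.5, 66.7, 83.1]
tcp_rot: [-0.013, 0.196, 0.981, -0.001]
ft_force: [0.0, 0.2, -1.4]
grip_width: 51.9
```

>>> {"op": "play_rows", "data": {"plan": [[0, 0, 0.07, 0], [0, 0, 0, 0]]}}

```text
t: 20.5
tool_pos: [578.6, 66.7, 81.8]
tcp_rot: [-0.013, 0.196, 0.981, -0.001]
ft_force: [-0.6, -0.7, -1.2]
grip_width: 51.8
```

>>> {"op": "play_rows", "data": {"plan": [[0, 0, 0.05, 0], [0, 0, 0.05, 0], [0, 0, 0, 0]]}}

```text
t: 20.8
tool_pos: [579.4, 66.8, 81.5]
tcp_rot: [-0.011, 0.196, 0.981, -0.001]
ft_force: [-0.5, 0.0, -0.1]
grip_width: 51.7
```

>>> {"op": "play_rows", "data": {"plan": [[0, 0, 0.05, 0], [0, 0, 0.05, 0]]}}

```text
t: 21.0
tool_pos: [580.0, 66.8, 80.9]
tcp_rot: [-0.01, 0.196, 0.981, -0.001]
ft_force: [-2.5, -1.0, 10.8]
grip_width: 51.8
```

>>> {"op": "play_rows", "data": {"plan": [[0, 0, 0, 0], [0, 0, 0, 0], [0, 0, 0, 0], [0, 0, 0, 0]], "jaw": 0.25}}

```text
t: 21.4
tool_pos: [580.1, 66.8, 80.8]
tcp_rot: [-0.01, 0.196, 0.981, -0.001]
ft_force: [0.7, -0.4, 0.9]
grip_width: 69.5
```

```bash
python3 - <<'E'
from station import r
from h import *
o=r.observe();w=r.get_image("wrist");s=r.get_image("scene")
print(o['t'],o['tool_pos'],o['grip_width'],o['ft_force'])
z=np.hstack([cv2.resize(w,(440,330)),cv2.resize(s[110:250,240:400],(360,330))])[:,:,::-1];cv2.imwrite("pics/c10.png",z)
E
```

```text
21.4 [580.10381209  66.82652665  80.81424779] 69.47371116537168 [ 0.67168922 -0.35462106  0.88843853]
```

View pics/c10.png

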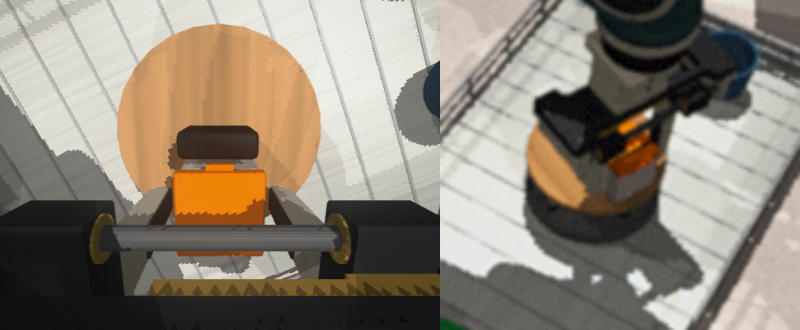

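The tub is released and clear of both fingers. I'll retract straight up and then check.

>>> {"op": "play_rows", "data": {"plan": [[0, 0, -0.4, 0], [0, 0, -0.7, 0], [0, 0, -0.9, 0], [0, 0, -1, 0], [0, 0, -1, 0], [0, 0, -1, 0], [0, 0, -1, 0], [0, 0, -1, 0], [0, 0, -1, 0], [0, 0, -1, 0]]}}

```text
t: 22.5
tool_pos: [582.7, 66.3, 276.4]
tcp_rot: [-0.009, 0.196, 0.981, -0.0]
ft_force: [0.2, -0.3, 0.6]
grip_width: 69.7
```

>>> {"op": "play_rows", "data": {"plan": [[-0.5, -0.5, 0, 0], [-0.8, -0.5, 0, 0], [-0.8, -0.5, 0, 0], [-0.5, -0.5, 0, 0], [0, 0, 0, 0]]}}

```text
t: 23.0
tool_pos: [618.5, 3.7, 278.7]
tcp_rot: [-0.007, 0.196, 0.981, -0.0]
ft_force: [-0.5, -0.2, 0.2]
grip_width: 69.5
```

```bash
python3 - <<'E'
from station import r
from h import *
import pickle
o=r.observe();P={n:r.camera_params(n) for n in ["wrist","scene","top"]};I={n:r.get_image(n) for n in P}
pickle.dump((o,P,I),open("s11.pkl","wb"))
print(o['t'],o['tool_pos'],o['grip_width'],o['ft_force'])
w,s=I["wrist"],I["scene"]
z=np.hstack([cv2.resize(w,(440,330)),cv2.resize(s[110:250,240:400],(360,330))])[:,:,::-1];cv2.imwrite("pics/c11.png",z)
cv2.imwrite("pics/s11.png",s[:,:,::-1])
c=deckc(w,100,30,420,246)
n="wrist";X=np.array([onz(P[n],q,69)[:2] for q in c])
print(cv2.minEnclosingCircle(X.astype(np.float32)),cv2.fitEllipse(X.astype(np.float32)))
E
```

```text
23.0 [618.46543701   3.67714911 278.74957272] 69.49923543489739 [-0.53729611 -0.23584185  0.20461112]
((542.4317016601562, 82.21392822265625), 75.95082092285156) ((540.5623779296875, 81.70545196533203), (147.25601196289062, 148.5371856689453), 86.26924896240234)
```

View pics/c11.png

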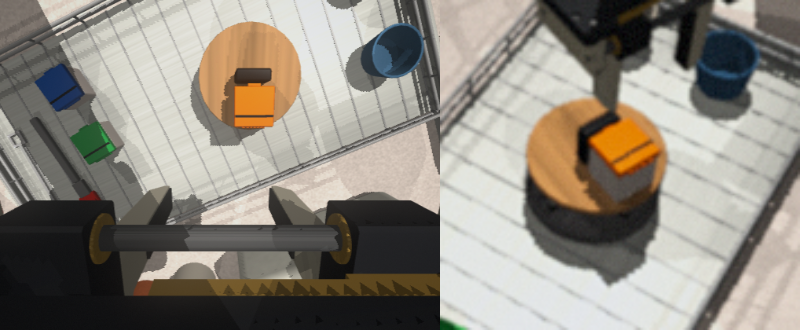

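View pics/s11.png

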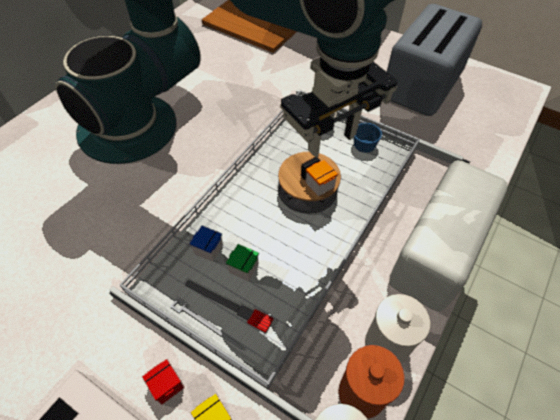

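```bash
python3 - <<'E'
from h import *
import pickle
o,P,I=pickle.load(open("s11.pkl","rb"))
C={}
for n,(x0,y0,x1,y1) in {"wrist":(270,90,370,180),"scene":(290,150,350,205)}.items():
    H=hsv(I[n]);h,s,v=[H[...,i] for i in range(3)]
    m=((h>=8)&(h<=18)&(s>200)&(v>150)).astype(np.uint8);k=np.zeros_like(m);k[y0:y1,x0:x1]=m[y0:y1,x0:x1]
    k=cv2.morphologyEx(k,cv2.MORPH_CLOSE,np.ones((5,5)));c=max(cv2.findContours(k,0,1)[0],key=cv2.contourArea);g=cv2.minAreaRect(c);print(n,g)
    b=cv2.boxPoints(g);X=np.array([onz(P[n],q,119)[:2] for q in b]);print(X.round(1).tolist(),X.mean(0))
    d=X.mean(0)-np.array([540.4,82]);t=np.radians(67.4);print("riser y",d@[np.sin(t),-np.cos(t)],"x",d@[np.cos(t),np.sin(t)])
cv2.imwrite("pics/z11.png",np.hstack([cv2.resize(I["wrist"][20:180,240:400],(400,400),interpolation=cv2.INTER_CUBIC),cv2.resize(I["scene"][140:220,270:350],(400,400),interpolation=cv2.INTER_CUBIC)])[:,:,::-1])
E
```

```text
wrist ((322.9999694824219, 134.0), (49.99999237060547, 55.99999237060547), 0.0)
[[592.5, 34.1], [541.2, 54.7], [560.3, 100.5], [612.4, 81.8]] [576.58073236  67.74309768]
riser y 38.88128265238927 x 0.7419683330443774
scene ((321.2500305175781, 171.25), (24.748735427856445, 19.798988342285156), 45.0)
[[546.4, 51.3], [551.3, 105.1], [610.2, 81.2], [604.0, 29.5]] [577.98734453  66.77525263]
riser y 40.551819708538275 x 0.3889983693387002
```

View pics/z11.png

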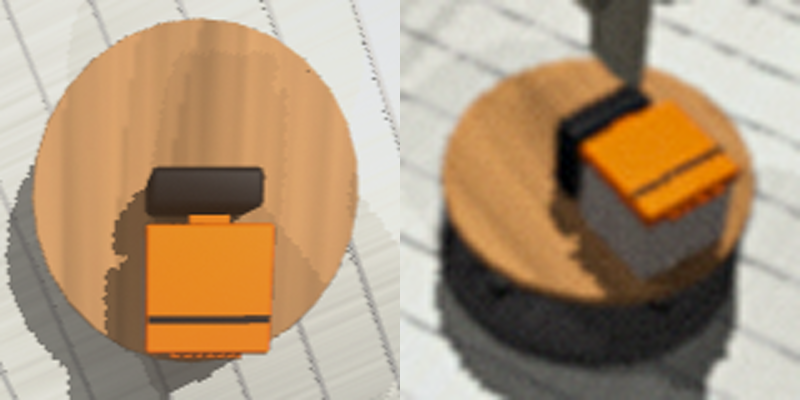

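Both views put the tub upright on the deck, about 39–40.5 mm from the axis. The riser is still level and centred, and the gripper is clear. Handing in.

```bash
python3 -c "
from station import r
print(r.observe()['t']); print(r.close_job())"
```

```text
23.15
the job is handed in; nothing more can be done
None
```

I turned the riser until its feet dropped home, let go of it, and then stood the orange-topped tub upright on its deck. I handed the job in at 23.15 s of the 72 s allowed.

- **Riser:** I gripped it where it stood and turned it about 60° while pressing lightly. It dropped about 7 mm and then met firm resistance, and I released it.
    - **Level check:** From the wrist camera the deck tilts about 0.01 rad and is centred at about (540, 82) mm, within about 2 mm of the dish centre. With the tub on it, the deck centre is unchanged and its outline still looks round and level. I did not push the released riser to test for rocking.
    - **Disagreement:** The scene camera disagreed slightly. Its coarser fit gave about 0.03 rad of tilt, and its deck position was 3–4 mm off the wrist camera's.
- **Tub:** I picked it up across its two plain sides, kept it upright and set it down beside the grip. The two views put it 39 and 40.5 mm from the riser's axis; the target is 40 mm. Its small front tab sits close to the grip.
- **Other items:** The last pictures show the gripper clear of everything. The other tubs, brush and skewer look unmoved by eye; I did not measure them. The ramekins were only partly in view, but the arm never worked near them.

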